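# Kickstand check: keep the hub in, flip the stand, hold the frame upright

## Robot

A 7-joint arm with a two-finger parallel gripper is mounted at the origin on a cart in front of the work surface, level with it; the furniture and walls round the work are solid. World frame = base frame: x ahead of the robot, y to its left, z up, the work surface at z = 0. Lengths are in m, angles in rad, forces in N, time in s.
With the tool pointing down it reaches from about 0.425 to 0.95 m from the base axis. Payload 4.7 kg.
Tool frame: the origin (TCP) lies where the fingers leave the gripper's body, on its centre line; the fingertips stand 73 mm ahead of it and the grasp point (between the pads) lies 54 mm ahead of it; z points along the fingers, y is the line along which they close (so a half turn about z gives the same grasp; the last joint's range is limited). The gripper opens to 85 mm and grips with 20 to 120 N. Pads are 22 mm wide; open, the fingers measure 114 mm over their backs; the gripper's body (76 mm by 85 mm) begins 54 mm behind the grasp point. The pads swing forward as they close: fully open they stand 13 mm farther back than shut.
Start: joints at [1.307, 0.469, -0.049, 1.532, 0.024, 1.141, -0.082], TCP at [0.157, -0.656, 0.304] pointing down, gripper open.
Joint ranges: [-2.59, 2.59], [-0.33, 1.99], [-1.39, 1.29], [0.1, 2.45], [-1.04, 4.18], [0.21, 1.99], [-2.66, 2.66]. Speed limits (rad/s): [2.57, 2.57, 3.14, 3.14, 3.14, 3.14, 3.14].

## Interface

Orientations are given as [roll, pitch, yaw] about the fixed x, y, z axes, in that order (R = Rz(yaw) Ry(pitch) Rx(roll)).
In Python, from bench import r, cams, nets gives the robot as it stands.
- The arm moves only by the tool arm_command, never from a script. Its argument "moves" is a list of rows, each an object with "jaw": the closure, from 0 (fully open) to 1 (shut); "slide": the shift along the tool's x, y, z each as a share of 40 mm, from -1 to 1, a list of three; "turn": the turn about the tool's z as a share of 6 degrees, from -1 to 1. In form: [{"jaw": jaw, "slide": [x, y, z], "turn": turn}, ...]. A call has 1 to 20 rows; each row shifts and turns the commanded pose from where the row before left it, along the tool's axes as they then stand; what a row does not reach is not made up. A row lasts 1/8 s, in which the tool goes at most 62.5 mm and 10.7 degrees, less where a joint would pass 70% of its speed; a pose out of reach is approached as far as the arm can. A call with a number of a shift or a turn outside -1 to 1 is refused whole. A call with a gripper value outside its range is refused whole. The fingers move at their own pace and stop on an object; the grip force is fixed at half the most. Time passes only in rows, so rows that do not move let the fingers close. It gives the time, the measured TCP pose, the force, the opening and the grip force at its end, in the units of the state.
- r.get_state(): the state, without advancing time (a new reading comes with each control period).
- cams.camera(name): name is "scene" or "side" or "wrist"; returns a dict with "pixels" (400x640x3 uint8, red, green, blue), "fx", "fy", "cx", "cy" (pixels), "position" and "rotation" of the camera in the world. Camera axes: x right, y down, z forward; pixel columns grow to the right and rows downward; lengths in m; the calibration is good to about 2 mm. A picture is of the moment at which its call begins. There is no depth.
- r.sign_off(): hands the job in; it is judged then, once.
Trained networks look in a picture, given as the dict that the camera call returned (one of the last four; its "shot" number tells which), for a name from the list of things; names that differ only in an ending like _2 or _b are one class to them, and where a whole thing is asked for, a point or a joint stands for the part that bears it (a point fixed in the world has none). Each returns a list of dicts, best first, with "confidence" (0 to 1); they miss things now and then, are a little off and sometimes report something else, mostly with a low value. They report only what shows in the picture. A call takes as long as a camera call.
- nets.search_frame(picture, label): "box" ([left, top, right, bottom] in pixels, round what is visible of it).
- nets.tip_of(picture, label): "position" ([column, row] in pixels: a listed point, or the origin of a listed thing).
The state is a dict: "time": time; "q": joint angles; "qd": joint speeds; "joint_efforts": joint torques, N m; "position": TCP position; "tool_rot": TCP orientation; "force": force on the tool from outside, world axes, zero at the start; "torque": the same for the moment, N m; "finger_gap": finger opening in m; "gripper_force": force on a finger pad.
Only numpy, scipy, OpenCV 4.12 (cv2) and the standard library are available. Lean on these libraries where they do the work, as an engineer would, in place of code of your own. Each camera call takes 0.05 s, during which the arm holds its last target. There are 200 camera calls.

## Task

Set this frame stub up for the kickstand check. Swing the open keeper over the hub axle until it lies down in its catch, then flip the folded kickstand down over centre until it is fully home on its stop, and last bring the leaning frame upright and hold it there, off its rest and not standing on the kickstand: you finish while still holding it. Keep the hub seated in its fork and leave the loose tools and parts around it where they are.

Things in the scene. Friction and masses are not known exactly. Their poses are not given: they have to be found in the camera images.
- tip_rig: fixed base of the test rig: a bare aluminium plate 250 x 320 x 12 mm on the table with an upright rest post (rubber pad) on its far side. Origin under the centre of the plate, z up, +x away from the kickstand's side, towards the rest post; y along the frame, +y to the frame's rear, where the hub is. It varies in position and by up to 0.25 rad in yaw.
- rocker (a joint): tip of the rocker, a grey beam that stands in for the wheel and carries the frame stub, on a low shaft along the plate's y axis through x = 0, 30 mm above the table. 0 = upright; +0.33 = leaning on the rest post (as at the start); about -0.15 = standing on the flipped-down kickstand. It turns freely; let go near upright it tips one way or the other, from upright mostly back to the rest (at the tube's top 2 to 4 N lift it off the rest and less than 1 N holds it upright).
- frame_stub: small white bicycle-frame stub: rear triangle, a cut down tube, a vertical seat tube, a hub with a 12 mm axle; 0.8 to 1.2 kg. Its axes are the plate's, tipped with the rocker; origin on the rocker's shaft, at the middle of the plate's length. Its weight, and the closed keeper on its stiff hinge, keep it down in the open fork; an upward pull of over 10 N can lift it out.
- tube_top (a point): centre of the top end of the seat tube, a round tube 27 mm across, 285 mm from the rocker's shaft, at y = -95 mm along the plate. Its upper 40 mm are clear all round (a 33 mm collar ends 42 mm below the top) and are the place to hold the frame; pinch it along y, as the rest post stands close behind it while it leans. It turns with the frame.
- fork_seat (a point): middle of the hub axle's seat in the rocker's fork, at y = +65 mm along the plate and 115 mm from the shaft; axes tip with the rocker. The seated axle is centred here.
- keeper (a joint): the keeper, a steel bar 12 mm wide, 8 mm thick and 83 mm long from hinge to end, on top of the fork's near plate, that closes over the hub axle. 0 = closed, lying between the two cheeks of its catch; opens up and over to the rear, 1.6 to 2.1 at the start (standing up, past vertical), at most 2.2. Its hinge is stiff enough (0.12 N m, about 2 N at the tip) to stay wherever it is left: it does not fall shut and has to be pushed all the way down.
- keeper_hinge (a point): on the keeper's hinge pin, which lies along the rocker's x axis; 157 mm above the table with the rocker upright. Axes turn with the keeper; closed they are the rocker's.
- keeper_tip (a point): on top of the keeper's free end, 77 mm from the hinge along the keeper's own -y and 4 mm above its centre plane (own +z, the side to push on when closing); an end block 16 x 12 mm there is the thumb tab.
- kickstand (a joint): swing of the kickstand about its pivot, on the frame's near side. 0 = folded back along the frame (as at the start), 1.75 = fully down on its stop, pointing down and a little forward. A cam with a spring plunger at its root drives it to either end; dead centre is at about 0.85. Past that it snaps home by itself. It takes about 3 N at the toe tab.
- kickstand_pivot (a point): on the kickstand's pivot axis, in the middle of the leg's root; the axis lies along the frame's x. Axes turn with the leg; folded they are the frame's, and the leg runs along its own +y.
- toe_tab (a point): middle of the toe tab's free part: a round peg 10 mm thick that sticks out about 30 mm from the leg to the near side (own -x), 95 mm from the pivot axis; the place to push the kickstand down.
- kickstand_foot (a point): centre of the ball foot (19 mm) at the end of the 140 mm leg; with the stand down and the frame upright the foot hangs about 16 mm clear of the plate.
- hex_key: loose hex key, 30 x 89 x 7 mm, on the plate's near side behind the kickstand; leave it
- spare_screw: loose cap screw, 13 x 13 x 21 mm, standing on the plate's far side; leave it
- caliper: loose digital caliper, 70 x 235 x 17 mm, left of the rig, pointing away from the robot; leave it
- micrometer: loose micrometer, 55 x 158 x 20 mm, right of the rig; leave it
- bush: loose flanged aluminium bush, 58 x 58 x 16 mm, right of the rig; leave it
- torch: loose pocket torch, 29 x 114 x 29 mm, lying behind the rig; leave it

How it is judged:
On the way, in this order (a step that is already met when the one before it is completed fails the run):
1. the keeper lies closed in its catch (value of joint keeper below 0.07 rad and z of frame_stub in the frame of fork_seat below -0.109 m), for 0.2 s.
2. the kickstand is down on its stop, the keeper still closed (value of joint kickstand above 1.66 rad and value of joint keeper below 0.07 rad), for 0.3 s.
3. the frame is held upright by the gripper (all of step 2 and angle between frame_stub's own z axis and vertical below 0.08 rad and contact force between the fingers and frame_stub above 0.2 N), for 0.3 s.
At the end, for the whole second after the job is handed in: Keeper closed (under 0.07 rad), kickstand down (over 1.66 rad), frame within 0.08 rad of upright and still, touched by the fingers with at least 0.2 N, hub within 6 mm of its seat, every loose tool and part within 30 mm of where it was (all of step 3 and z of frame_stub in the frame of fork_seat below -0.109 m and velocity of joint rocker between -0.1 and 0.1 rad/s and distance of each of hex_key, spare_screw, caliper, micrometer, bush, torch from where it was at the start of the episode below 0.03 m); the arm keeps its last pose, push and grip.
It fails at once if the hub is lifted more than 12 mm out of its fork (z of frame_stub in the frame of fork_seat above -0.103 m).
It fails at once if a loose tool or part round the rig is moved by more than 30 mm (distance of any of hex_key, spare_screw, caliper, micrometer, bush, torch from where it was at the start of the episode above 0.03 m).
It also fails if it takes over 58 s, if anything falls off the work surface, if the arm or the gripper's body presses on something with over 40 N, if the wrist force passes 120 N, or if a joint passes its speed limit or range.

## Working session

There is one attempt and no reset: what is moved stays moved. The work goes in short steps, Python scripts to look and compute and a tool call to move; the robot and the scene stay as the last step left them, time stands still between calls to the robot, and variables do not carry over. Pictures are saved under pics/ and viewed, at most 10 in all, crops included, and the job is handed in when it is done.

Besides the shell and the picture viewer there is one more tool, called after "Request:" as a command line: name --argument value ..., lists and objects as JSON in quotes. arm_command: Moves the arm, as the interface text tells. Its arguments: {"type":"object","properties":{"moves":{"type":"array","items":{"type":"object","properties":{"jaw":{"type":"number"},"slide":{"type":"array","items":{"type":"number","minimum":-1,"maximum":1}},"turn":{"type":"number","minimum":-1,"maximum":1}}}}},"required":["moves"]}

```bash
mkdir -p pics; ls; cat > h.py <<'E'
import numpy as np, cv2
from bench import r, cams, nets
from scipy.optimize import least_squares
def proj(c,P):
    p=(np.asarray(P)-c["position"])@np.array(c["rotation"])
    return np.stack([c["fx"]*p[...,0]/p[...,2]+c["cx"],c["fy"]*p[...,1]/p[...,2]+c["cy"]],-1)
def tri(obs):
    A=np.zeros((3,3));b=np.zeros(3);L=[]
    for c,uv in obs:
        d=np.array(c["rotation"])@np.array([(uv[0]-c["cx"])/c["fx"],(uv[1]-c["cy"])/c["fy"],1]);d/=np.linalg.norm(d)
        M=np.eye(3)-np.outer(d,d);A+=M;b+=M@c["position"];L.append((M,c["position"]))
    x=np.linalg.solve(A,b);return x,[round(float(np.linalg.norm(M@(x-p))),4) for M,p in L]
E
python3 - <<'E'
from h import *
s=r.get_state();print(s["time"],s["position"],s["tool_rot"],s["force"])
C={}
for n in["scene","side"]:
    c=C[n]=cams.camera(n);cv2.imwrite(f"pics/{n}0.png",c["pixels"][...,::-1]);print(n,np.round(c["position"],3),np.round(c["rotation"],2).tolist(),c["fx"])
for l in["tip_rig","tube_top","fork_seat","keeper_hinge","keeper_tip","kickstand_pivot","toe_tab","kickstand_foot","frame_stub","hex_key","torch","caliper","micrometer","bush","spare_screw"]:
    o=[]
    for n,c in C.items():
        t=nets.tip_of(c,l)
        for q in t[:2]:print(l,n,np.round(q["position"],1),round(q["confidence"],2))
        if t:o.append((c,t[0]["position"]))
    if len(o)==2:
        x,e=tri(o);print("   ",l,np.round(x,4),e)
E
```

```text
pics
0.0 [ 0.15694599 -0.65605144  0.30285719] [-3.13964816e+00  1.14145405e-04  2.34851045e-01] [-0.3204924   0.35812326  0.89559597]
scene [-0.602  0.041  0.844] [-2.05, 0.02, -1.68] 461.53900758121296
side [ 0.296 -1.237  0.793] [-2.04, -0.0, -0.25] 394.2038796149839
tip_rig scene [278.8 272.5] 0.68
tube_top scene [314.1 168.2] 0.94
tube_top side [321.1 170.2] 0.77
tube_top side [270.4 222.1] 0.61
    tube_top [-0.1528 -0.598   0.8185] [0.8103, 0.8103]
fork_seat scene [259.2 225.7] 0.67
fork_seat side [305.3 191.7] 0.78
    fork_seat [-0.1528 -0.598   0.8185] [0.8103, 0.8103]
keeper_hinge scene [245.4 225.4] 0.58
keeper_hinge side [377.8 326.4] 0.73
keeper_hinge side [290.4 179.2] 0.61
    keeper_hinge [-0.1528 -0.598   0.8185] [0.8103, 0.8103]
keeper_tip scene [229.2 199.9] 0.64
keeper_tip side [298.  164.9] 0.59
    keeper_tip [-0.1528 -0.598   0.8185] [0.8103, 0.8103]
kickstand_pivot scene [297.5 222.2] 0.85
kickstand_pivot scene [231.1 197.8] 0.41
kickstand_pivot side [289. 193.] 0.48
    kickstand_pivot [-0.1528 -0.598   0.8185] [0.8103, 0.8103]
toe_tab scene [258.  224.8] 0.
[... 301 characters left out ...]
]
frame_stub scene [315.2 171.7] 0.29
frame_stub scene [231.4 198.3] 0.26
frame_stub side [290.9 193.5] 0.55
    frame_stub [-0.1528 -0.598   0.8185] [0.8103, 0.8103]
hex_key scene [246.9 288.5] 0.6
hex_key side [268.7 221.4] 0.55
    hex_key [-0.1528 -0.598   0.8185] [0.8103, 0.8103]
torch scene [315.9 223.8] 0.57
torch side [377.5 243.8] 0.54
    torch [-0.1528 -0.598   0.8185] [0.8103, 0.8103]
caliper side [269.1 197.7] 0.55
micrometer scene [447.4 274.8] 0.78
micrometer side [303.6 321.7] 0.72
    micrometer [-0.1528 -0.598   0.8185] [0.8103, 0.8103]
bush scene [443.8 237.5] 0.61
bush side [376.2 327. ] 0.73
bush side [322.6 170.4] 0.42
    bush [-0.1528 -0.598   0.8185] [0.8103, 0.8103]
```

```bash
python3 - <<'E'
s=open('h.py').read()
s=s.replace('np.array(c["rotation"])','Rm(c)').replace("def proj","from scipy.spatial.transform import Rotation\ndef Rm(c): return Rotation.from_euler('xyz',c['rotation']).as_matrix()\ndef proj")
open('h.py','w').write(s)
E
python3 - <<'E'
from h import *
C={n:cams.camera(n) for n in["scene","side"]}
im=np.vstack([cv2.resize(C["scene"]["pixels"][130:330,160:500],None,fx=1.75,fy=1.5),cv2.resize(C["side"]["pixels"][130:360,220:420],(595,300))]);
im=cv2.resize(C["scene"]["pixels"][130:330,180:480],(800,533),interpolation=cv2.INTER_CUBIC);cv2.imwrite("pics/a.png",im[...,::-1])
im=cv2.resize(C["side"]["pixels"][130:340,220:420],(571,600),interpolation=cv2.INTER_CUBIC);cv2.imwrite("pics/b.png",im[...,::-1])
for l in["tube_top","fork_seat","keeper_hinge","keeper_tip","kickstand_pivot","toe_tab","kickstand_foot","hex_key","torch","micrometer","bush"]:
    T=[nets.tip_of(C[n],l)[:3] for n in C]
    for a in T[0]:
        for b in T[1]:
            x,e=tri([(C["scene"],a["position"]),(C["side"],b["position"])])
            if e[0]<.012: print(l,np.round(x,4),e[0],np.round(a["position"]),np.round(b["position"]),round(a["confidence"],2),round(b["confidence"],2))
E
```

```text
tube_top [ 0.596  -0.0621  0.2931] 0.0035 [314. 171.] [322. 170.] 0.69 0.84
fork_seat [0.5757 0.1135 0.133 ] 0.0042 [257. 228.] [306. 192.] 0.79 0.73
keeper_hinge [0.5306 0.1372 0.1831] 0.0058 [247. 222.] [293. 179.] 0.43 0.53
keeper_tip [0.5579 0.1753 0.2272] 0.0003 [232. 203.] [297. 165.] 0.63 0.53
kickstand_pivot [ 0.4955 -0.0032  0.1863] 0.0045 [298. 223.] [290. 195.] 0.61 0.4
toe_tab [0.4616 0.108  0.2026] 0.004 [256. 227.] [276. 179.] 0.75 0.66
kickstand_foot [0.4864 0.1438 0.2042] 0.0032 [243. 223.] [281. 175.] 0.73 0.48
hex_key [0.4376 0.1479 0.0104] 0.0074 [246. 288.] [270. 222.] 0.6 0.56
torch [ 0.8033 -0.0872 -0.0035] 0.0015 [317. 222.] [378. 242.] 0.39 0.78
micrometer [ 0.4441 -0.4213  0.0017] 0.0044 [444. 275.] [302. 320.] 0.79 0.69
```

View pics/a.png

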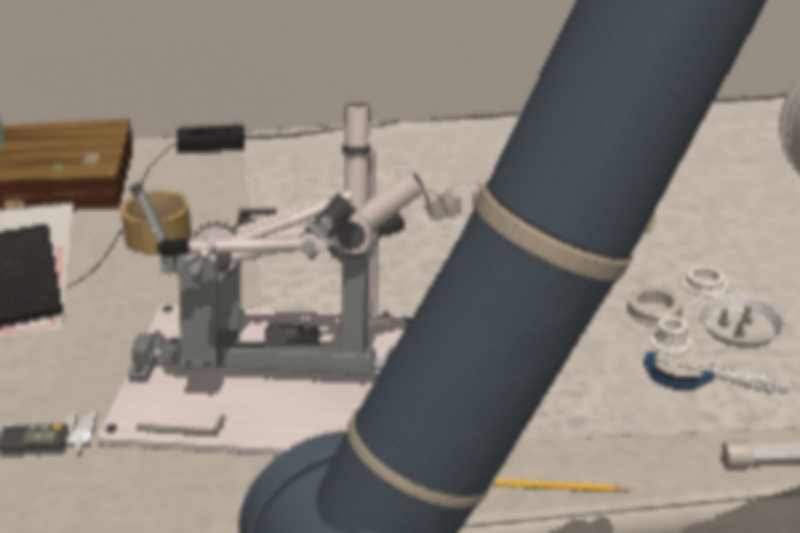

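View pics/b.png

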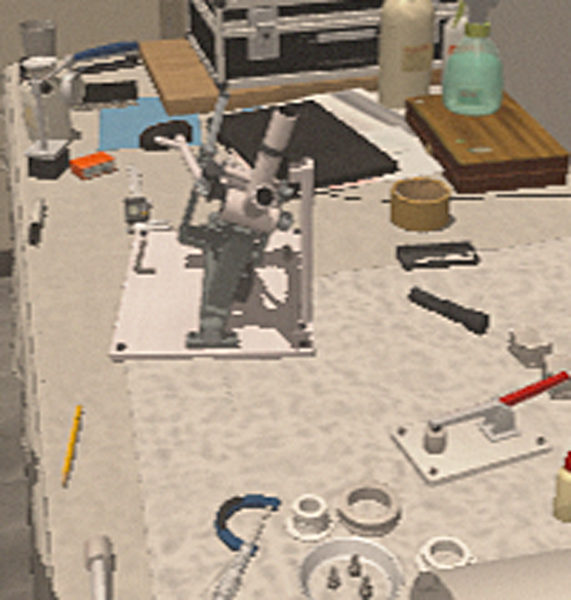

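```bash
cat >> h.py <<'E'
def fr(p,th=.33):  # world pose of rocker frame (origin on shaft)
    R=Rotation.from_euler('xyz',[0,0,p[2]]).as_matrix();return np.array([p[0],p[1],.03]),R@Rotation.from_euler('y',th).as_matrix(),R
E
python3 - <<'E'
from h import *
C={n:cams.camera(n) for n in["scene","side"]}
obs=[("tube_top","scene",(314,170)),("tube_top","side",(322,170)),("fork_seat","scene",(258,227)),("fork_seat","side",(306,192))]
G={"tube_top":[0,-.095,.285],"fork_seat":[0,.065,.115]}
def f(p):
    o,R,_=fr(p);return np.concatenate([proj(C[n],o+R@G[l])-uv for l,n,uv in obs])
s=least_squares(f,[.55,.05,-.2]);print(s.x,np.round(s.fun,1))
o,R,_=fr(s.x)
for l,P in dict(hinge=[.5306,.1372,.1831],ktip=[.5579,.1753,.2272],pivot=[.4955,-.0032,.1863],tab=[.4616,.108,.2026],foot=[.4864,.1438,.2042],hex=[.4376,.1479,.01]).items():print(l,np.round((np.array(P)-o)@R,3))
# plate corners for check
R0=fr(s.x,0)[1]
for c in C: print(c,np.round(proj(C[c],np.array([s.x[0],s.x[1],.012])+np.array([[a*.125,b*.16,0] for a in(-1,1) for b in (-1,1)])@R0.T)).tolist())
E
```

```text
[ 0.52208736  0.05029983 -0.20568892] [-0.6 -1.7 -1.1 -0.7  0.9 -2.  -1.1  0.6]
hinge [-0.059  0.087  0.142]
ktip [-0.055  0.13   0.19 ]
pivot [-0.065 -0.058  0.143]
tab [-0.123  0.044  0.14 ]
foot [-0.108  0.084  0.147]
hex [-0.091  0.078 -0.052]
scene [[332.0, 299.0], [217.0, 294.0], [337.0, 247.0], [239.0, 243.0]]
side [[259.0, 254.0], [267.0, 211.0], [331.0, 253.0], [326.0, 210.0]]
```

Request:
arm_command --moves '[{"jaw": 1,"slide": [0,0,-0.6],"turn": 1},{"jaw": 1,"slide": [0,0,-0.6],"turn": 1},{"jaw": 1,"slide": [0,0,-0.6],"turn": 1},{"jaw": 1,"slide": [0,0,-0.6],"turn": 1},{"jaw": 1,"slide": [0,0,-0.5],"turn": 0.2}]'

```text
time: 3.52
position: [0.1572, -0.6565, 0.4211]
tool_rot: [3.141, -0.0, -0.206]
force: [0.9, 0.1, -0.8]
finger_gap: 0.0003
gripper_force: 0.0
```

```bash
cat >> h.py <<'E'
def go(P):  # tool-axis shift in units of 40 mm from measured TCP to P
    s=r.get_state();R=Rotation.from_euler('xyz',s["tool_rot"]).as_matrix();return np.round((np.array(P)-s["position"])@R/.04,2)
RIG=[.5221,.0503,-.2057]
E
python3 - <<'E'
from h import *
s=r.get_state();print(s["time"],s["position"],s["tool_rot"])
c=cams.camera("wrist");R=Rotation.from_euler('xyz',s["tool_rot"]).as_matrix()
print("cam in tool",np.round((c["position"]-s["position"])@R,3),np.round(R.T@Rm(c),2).tolist(),c["fx"])
print(go([.55,-.25,.42]),go([.47,.15,.42])-go([.55,-.25,.42]))
E
```

```text
3.525 [ 0.15715177 -0.65648422  0.42112756] [ 3.14069451e+00 -4.28238379e-04 -2.06113275e-01]
cam in tool [ 0.07  -0.    -0.069] [[-0.0, -0.96, -0.28], [1.0, -0.0, -0.0], [0.0, -0.28, 0.96]] 345.6814744021176
[  7.52 -11.97   0.06] [-4.   -9.38 -0.06]
```

Request:
arm_command --moves '[{"jaw": 1,"slide": [0.65,-1,0],"turn": 0},{"jaw": 1,"slide": [0.65,-1,0],"turn": 0},{"jaw": 1,"slide": [0.65,-1,0],"turn": 0},{"jaw": 1,"slide": [0.65,-1,0],"turn": 0},{"jaw": 1,"slide": [0.65,-1,0],"turn": 0},{"jaw": 1,"slide": [0.65,-1,0],"turn": 0},{"jaw": 1,"slide": [0.65,-1,0],"turn": 0},{"jaw": 1,"slide": [0.65,-1,0],"turn": 0},{"jaw": 1,"slide": [0.65,-1,0],"turn": 0},{"jaw": 1,"slide": [0.65,-1,0],"turn": 0},{"jaw": 1,"slide": [0.6,-1,0],"turn": 0},{"jaw": 1,"slide": [0.5,-1,0],"turn": 0}]'

```text
time: 5.08
position: [0.5533, -0.2472, 0.4194]
tool_rot: [-3.142, 0.0, -0.205]
force: [-0.2, 0.5, 0.1]
finger_gap: -0.0001
gripper_force: 0.0
```

Request:
arm_command --moves '[{"jaw": 1,"slide": [-0.4,-1,0],"turn": 0},{"jaw": 1,"slide": [-0.4,-1,0],"turn": 0},{"jaw": 1,"slide": [-0.4,-1,0],"turn": 0},{"jaw": 1,"slide": [-0.4,-1,0],"turn": 0},{"jaw": 1,"slide": [-0.4,-1,0],"turn": 0},{"jaw": 1,"slide": [-0.4,-1,0],"turn": 0},{"jaw": 1,"slide": [-0.4,-1,0],"turn": 0},{"jaw": 1,"slide": [-0.4,-1,0],"turn": 0},{"jaw": 1,"slide": [-0.4,-1,0],"turn": 0},{"jaw": 1,"slide": [-0.4,-0.4,0],"turn": 0},{"jaw": 1,"slide": [0,0,0],"turn": 0}]'

```text
time: 6.45
position: [0.4714, 0.1538, 0.4198]
tool_rot: [3.142, -0.0, -0.201]
force: [1.7, -0.2, 0.1]
finger_gap: 0.0003
gripper_force: 0.0
```

```bash
cat > m.py <<'E'
from h import *
import sys
C={n:cams.camera(n) for n in["scene","side","wrist"]}
print(r.get_state()["time"],r.get_state()["position"])
im=cv2.resize(C["wrist"]["pixels"],(800,500),interpolation=cv2.INTER_CUBIC);cv2.imwrite(sys.argv[1],im[...,::-1])
o,R,R0=fr(RIG,float(sys.argv[2]))
for l in sys.argv[3:]:
    T={n:[t for t in nets.tip_of(C[n],l)[:1]] for n in C}
    print(l,{n:(np.round(t[0]["position"]).tolist(),round(t[0]["confidence"],2)) for n,t in T.items() if t})
    ob=[(C[n],t[0]["position"]) for n,t in T.items() if t]
    if len(ob)>1:
        for o2 in [ob]+([ob[:2],ob[::2],ob[1:]] if len(ob)==3 else []):
            x,e=tri(o2);print("   ",np.round(x,3),"local",np.round((x-o)@R,3),e)
E
python3 m.py pics/w1.png .33 tube_top fork_seat keeper_hinge keeper_tip kickstand_pivot toe_tab kickstand_foot
```

```text
6.6 [0.47295322 0.1507776  0.41969681]
tube_top {'side': ([323.0, 169.0], 0.85)}
fork_seat {'scene': ([228.0, 200.0], 0.73), 'side': ([304.0, 194.0], 0.71), 'wrist': ([337.0, 65.0], 0.67)}
    [0.58  0.141 0.172] local [-0.01   0.1    0.147] [0.067, 0.0505, 0.028]
    [0.601 0.172 0.156] local [0.009 0.136 0.136] [0.0547, 0.0547]
    [0.558 0.151 0.243] local [-0.055  0.106  0.206] [0.0317, 0.0317]
    [0.572 0.112 0.131] local [0.002 0.07  0.107] [0.0013, 0.0013]
keeper_hinge {'scene': ([249.0, 226.0], 0.49), 'side': ([291.0, 179.0], 0.45), 'wrist': ([312.0, 117.0], 0.91)}
    [0.526 0.14  0.178] local [-0.061  0.088  0.135] [0.0127, 0.0095, 0.0074]
    [0.519 0.133 0.182] local [-0.068  0.081  0.137] [0.0095, 0.0095]
    [0.532 0.138 0.163] local [-0.051  0.088  0.123] [0.0062, 0.0062]
    [0.529 0.145 0.186] local [-0.063  0.094  0.143] [0.0037, 0.0037]
keeper_tip {'scene': ([231.0, 199.0], 0.54), 'side': ([298.0, 163.0], 0.54), 'wrist': ([255.0, 94.0], 0.85)}
    [0.56  0.177 0.235] local [-0.056  0.131  0.198] [0.0021, 0.0026, 0.0036]
    [0.562 0.175 0.235] local [-0.053  0.13 
[... 674 characters left out ...]
80.0], 0.61)}
    [0.465 0.103 0.203] local [-0.119  0.04   0.142] [0.0016, 0.0064, 0.0058]
    [0.46  0.101 0.206] local [-0.125  0.037  0.144] [0.0018, 0.0018]
    [0.471 0.103 0.201] local [-0.113  0.041  0.142] [0.0003, 0.0003]
    [0.465 0.104 0.202] local [-0.119  0.041  0.141] [0.0059, 0.0059]
kickstand_foot {'scene': ([241.0, 223.0], 0.59), 'side': ([281.0, 175.0], 0.66), 'wrist': ([320.0, 171.0], 0.8)}
    [0.488 0.148 0.201] local [-0.106  0.089  0.145] [0.0023, 0.0023, 0.0014]
    [0.489 0.149 0.201] local [-0.105  0.09   0.144] [0.0021, 0.0021]
    [0.488 0.148 0.199] local [-0.105  0.088  0.143] [0.001, 0.001]
    [0.489 0.146 0.204] local [-0.106  0.087  0.148] [0.0001, 0.0001]
```

View pics/w1.png

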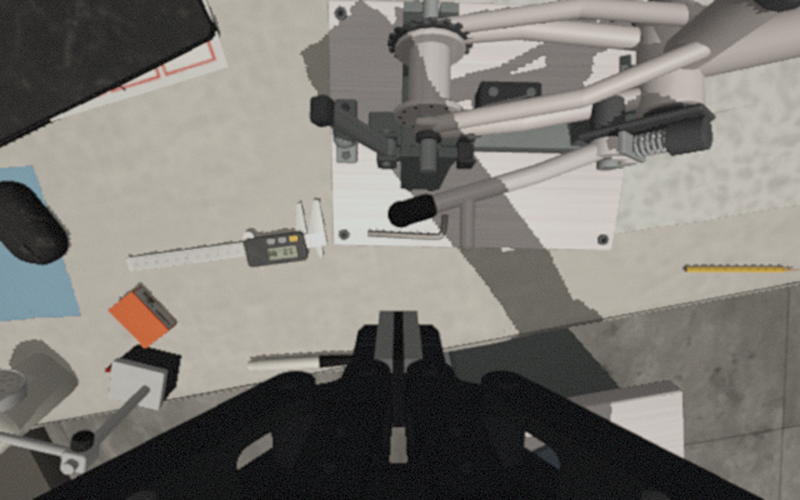

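```bash
cat >> h.py <<'E'
def plan(loc,th=.33,tip=.073):  # local fingertip points -> successive tool shifts (40 mm units)
    o,R,_=fr(RIG,th);s=r.get_state();Rt=Rotation.from_euler('xyz',s["tool_rot"]).as_matrix();p=s["position"]
    for l in loc:
        q=o+R@np.array(l)+[0,0,tip];print(l,np.round(q,3),"shift",np.round((q-p)@Rt/.04,2));p=q
E
python3 -c "
from h import *
x=-.056
plan([(x,.185,.25),(x,.18,.187),(x,.112,.185),(x,.072,.175),(x,.045,.165),(x,.02,.15),(x,.012,.13),(x,.012,.125)])"
```

```text
(-0.056, 0.185, 0.25) [0.587 0.226 0.358] shift [ 2.44 -2.38  1.56]
(-0.056, 0.18, 0.187) [0.566 0.225 0.298] shift [-0.51  0.12  1.49]
(-0.056, 0.112, 0.185) [0.552 0.159 0.296] shift [-0.02  1.7   0.05]
(-0.056, 0.072, 0.175) [0.54  0.12  0.287] shift [-0.08  1.    0.24]
(-0.056, 0.045, 0.165) [0.532 0.094 0.277] shift [-0.08  0.67  0.24]
(-0.056, 0.02, 0.15) [0.522 0.071 0.263] shift [-0.12  0.62  0.35]
(-0.056, 0.012, 0.13) [0.514 0.064 0.244] shift [-0.16  0.2   0.47]
(-0.056, 0.012, 0.125) [0.512 0.065 0.239] shift [-0.04 -0.    0.12]
```

Request:
arm_command --moves '[{"jaw": 1,"slide": [0.8,-0.8,0]},{"jaw": 1,"slide": [0.8,-0.8,0.3]},{"jaw": 1,"slide": [0.8,-0.8,0.6]},{"jaw": 1,"slide": [-0.1,0.0,0.8]},{"jaw": 1,"slide": [-0.2,0.1,0.8]},{"jaw": 1,"slide": [-0.15,0.02,0.55]},{"jaw": 1,"slide": [0,0.3,0]},{"jaw": 1,"slide": [0,0.5,0]},{"jaw": 1,"slide": [0,0.5,0]},{"jaw": 1,"slide": [0,0.4,0.05]}]'

```text
invalid input
```

Request:
arm_command --moves '[{"jaw": 1,"slide": [-0.04,0.5,0.1]},{"jaw": 1,"slide": [-0.04,0.5,0.14]},{"jaw": 1,"slide": [-0.04,0.35,0.12]},{"jaw": 1,"slide": [-0.04,0.32,0.12]},{"jaw": 1,"slide": [-0.06,0.31,0.17]},{"jaw": 1,"slide": [-0.06,0.31,0.18]},{"jaw": 1,"slide": [0,0,0]}]'

```text
invalid input
```

```bash
python3 m.py pics/w2.png .33 keeper_hinge keeper_tip; python3 -c "
from h import *
plan([(-.056,.012,.13),(-.056,.012,.126)])"
```

```text
7.8 [0.47232877 0.15228966 0.41991273]
keeper_hinge {'scene': ([250.0, 225.0], 0.53), 'side': ([293.0, 178.0], 0.38), 'wrist': ([313.0, 119.0], 0.57)}
    [0.53  0.139 0.18 ] local [-0.059  0.089  0.138] [0.0153, 0.0117, 0.0065]
    [0.527 0.132 0.182] local [-0.06   0.081  0.14 ] [0.0127, 0.0127]
    [0.53  0.138 0.166] local [-0.053  0.087  0.125] [0.0082, 0.0082]
    [0.533 0.145 0.189] local [-0.06   0.095  0.147] [0.0022, 0.0022]
keeper_tip {'scene': ([230.0, 202.0], 0.64), 'side': ([296.0, 164.0], 0.46), 'wrist': ([255.0, 90.0], 0.95)}
    [0.558 0.18  0.231] local [-0.057  0.134  0.192] [0.0019, 0.002, 0.0022]
    [0.555 0.179 0.231] local [-0.059  0.132  0.192] [0.001, 0.001]
    [0.56  0.18  0.228] local [-0.054  0.135  0.191] [0.001, 0.001]
    [0.558 0.181 0.232] local [-0.057  0.135  0.193] [0.0018, 0.0018]
(-0.056, 0.012, 0.13) [0.514 0.064 0.244] shift [1.47 1.94 4.39]
(-0.056, 0.012, 0.126) [0.513 0.065 0.24 ] shift [-0.03 -0.    0.09]
```

View pics/w2.png

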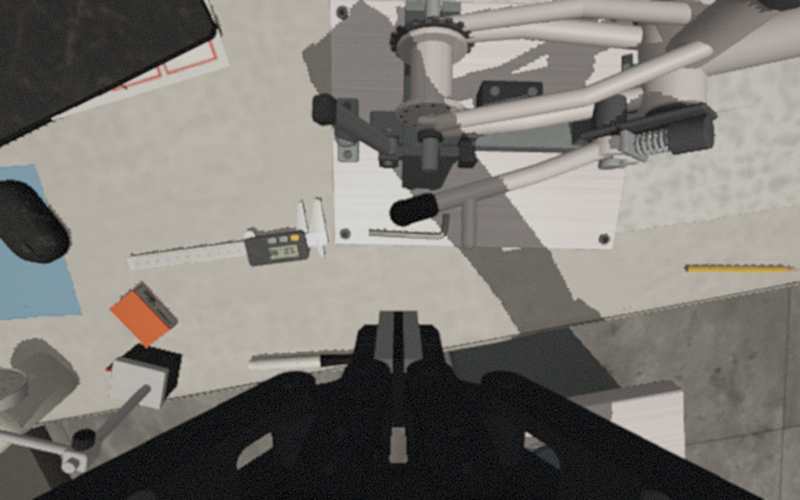

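The moves were refused because each row needs `turn`. The picture is unchanged: the keeper is still open, with its tip at about (320,108), and nothing has moved.

Request:
arm_command --moves '[{"jaw": 1,"slide": [0.8,-0.8,0],"turn": 0},{"jaw": 1,"slide": [0.8,-0.8,0.3],"turn": 0},{"jaw": 1,"slide": [0.8,-0.8,0.6],"turn": 0},{"jaw": 1,"slide": [-0.1,0.0,0.8],"turn": 0},{"jaw": 1,"slide": [-0.2,0.1,0.8],"turn": 0},{"jaw": 1,"slide": [-0.15,0.02,0.55],"turn": 0},{"jaw": 1,"slide": [0,0.3,0],"turn": 0},{"jaw": 1,"slide": [0,0.5,0],"turn": 0},{"jaw": 1,"slide": [0,0.5,0],"turn": 0},{"jaw": 1,"slide": [0,0.4,0.05],"turn": 0}]'

```text
time: 9.35
position: [0.5539, 0.1574, 0.2973]
tool_rot: [-3.141, -0.003, -0.207]
force: [0.5, 0.5, 0.8]
finger_gap: -0.0002
gripper_force: 0.9
```

Request:
arm_command --moves '[{"jaw": 1,"slide": [-0.04,0.5,0.1],"turn": 0},{"jaw": 1,"slide": [-0.04,0.5,0.14],"turn": 0},{"jaw": 1,"slide": [-0.04,0.35,0.12],"turn": 0},{"jaw": 1,"slide": [-0.04,0.32,0.12],"turn": 0},{"jaw": 1,"slide": [-0.06,0.31,0.17],"turn": 0},{"jaw": 1,"slide": [-0.06,0.31,0.18],"turn": 0},{"jaw": 1,"slide": [0,0,0],"turn": 0}]'

```text
time: 10.22
position: [0.5252, 0.0835, 0.2627]
tool_rot: [-3.12, -0.005, -0.198]
force: [7.5, 27.9, -14.2]
finger_gap: 0.0001
gripper_force: 14.4
```

```bash
python3 m.py pics/w3.png .33 keeper_tip; python3 -c "
from h import *
plan([(-.056,.012,.13),(-.056,.012,.126)])"
```

```text
10.375 [0.52526854 0.08363655 0.26279726]
keeper_tip {'scene': ([279.0, 273.0], 0.3), 'wrist': ([341.0, 274.0], 0.65)}
    [0.45  0.07  0.053] local [-0.078  0.005 -0.003] [0.0127, 0.0127]
(-0.056, 0.012, 0.13) [0.514 0.064 0.244] shift [-0.19  0.54  0.45]
(-0.056, 0.012, 0.126) [0.513 0.065 0.24 ] shift [-0.03  0.    0.09]
```

View pics/w3.png

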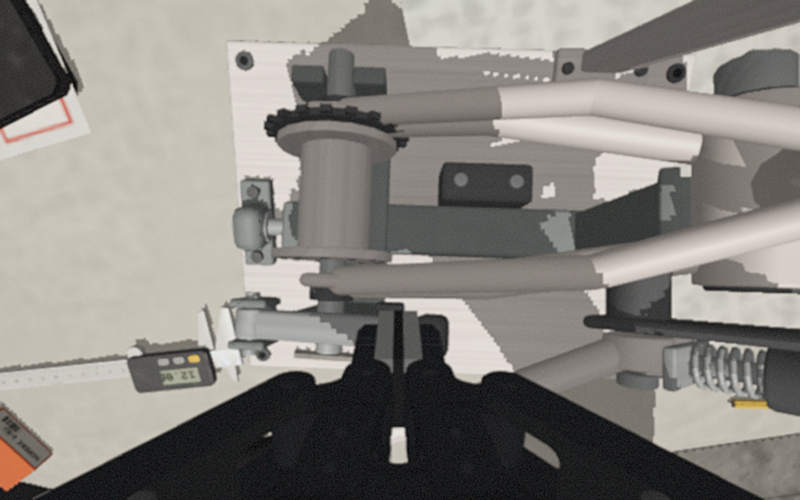

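The keeper is partly down. The finger seems hooked behind the thumb tab, since the load runs along the bar. I'll back off, rise over the tab and press it from above.

Request:
arm_command --moves '[{"jaw": 1,"slide": [0,-0.4,0],"turn": 0},{"jaw": 1,"slide": [0,-0.15,-0.5],"turn": 0},{"jaw": 1,"slide": [0,0,-0.5],"turn": 0},{"jaw": 1,"slide": [0,0,0],"turn": 0}]'

```text
time: 11.02
position: [0.5289, 0.0923, 0.3037]
tool_rot: [3.141, -0.003, -0.206]
force: [-1.2, -0.3, 0.3]
finger_gap: 0.0002
gripper_force: 0.0
```

```bash
python3 m.py pics/w4.png .33 keeper_tip keeper_hinge; python3 -c "
from h import *
o,R,_=fr(RIG);s=r.get_state();print(s['force'],s['tool_rot'],(s['position']-[0,0,.073]-o)@R)
plan([(-.056,.02,.18),(-.056,.018,.165),(-.056,.012,.145),(-.056,.012,.13),(-.056,.012,.126)])"
```

```text
11.175 [0.52781605 0.09225546 0.30168791]
keeper_tip {'wrist': ([351.0, 242.0], 0.77)}
keeper_hinge {'wrist': ([232.0, 236.0], 0.63)}
[-0.69101266 -0.07279824 -0.32657793] [ 3.14117192e+00  6.63529696e-04 -2.05024198e-01] [-0.06724933  0.04311904  0.18760005]
(-0.056, 0.02, 0.18) [0.531 0.069 0.291] shift [0.2  0.58 0.27]
(-0.056, 0.018, 0.165) [0.526 0.068 0.277] shift [-0.12  0.05  0.35]
(-0.056, 0.012, 0.145) [0.519 0.063 0.258] shift [-0.16  0.15  0.47]
(-0.056, 0.012, 0.13) [0.514 0.064 0.244] shift [-0.12 -0.    0.35]
(-0.056, 0.012, 0.126) [0.513 0.065 0.24 ] shift [-0.03 -0.    0.09]
```

View pics/w4.png

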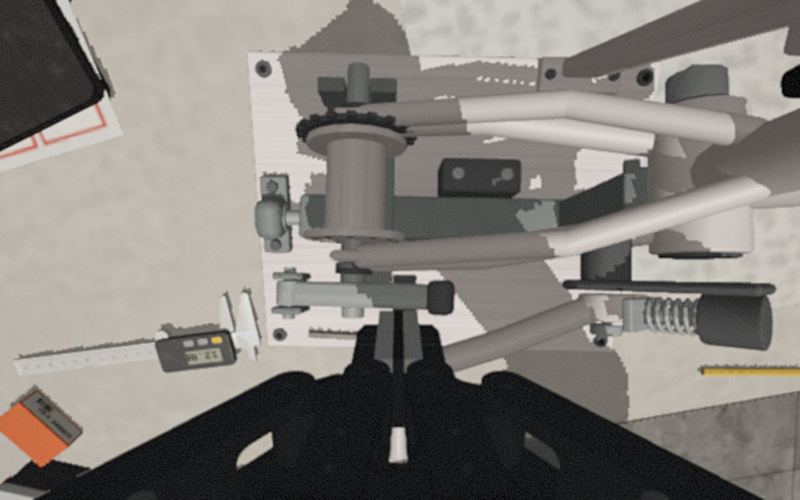

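```bash
python3 - <<'E'
from h import *
c=cams.camera("wrist");o,R,_=fr(RIG)
K={l:nets.tip_of(c,l)[0]["position"] for l in("keeper_tip","keeper_hinge")}
T={l:nets.tip_of(c,l)[:1] for l in("toe_tab","kickstand_foot","kickstand_pivot")};print({l:np.round(t[0]["position"]) for l,t in T.items() if t})
def f(p):
    x,y,f=p;h=np.array([x,y,.127]);t=h+[0,-.077*np.cos(f)+.004*np.sin(f),.077*np.sin(f)+.004*np.cos(f)]
    return np.r_[proj(c,o+R@h)-K["keeper_hinge"],proj(c,o+R@t)-K["keeper_tip"]]
s=least_squares(f,[-.056,.095,.4]);print(s.x,s.fun)
E
```

```text
{'toe_tab': array([324., 337.]), 'kickstand_pivot': array([487., 251.])}
[-0.05640234  0.09332831  0.45038298] [ 0.33698525  2.99643839 -0.27947816 -2.4796599 ]
```

Request:
arm_command --moves '[{"jaw": 1,"slide": [0.2,0.6,0.1],"turn": 0},{"jaw": 1,"slide": [0,0.05,0.3],"turn": 0},{"jaw": 1,"slide": [-0.1,0,0.3],"turn": 0},{"jaw": 1,"slide": [-0.14,0.1,0.4],"turn": 0},{"jaw": 1,"slide": [-0.1,0,0.3],"turn": 0},{"jaw": 1,"slide": [-0.05,0,0.15],"turn": 0},{"jaw": 1,"slide": [0,0,0],"turn": 0}]'

```text
time: 12.65
position: [0.5173, 0.0654, 0.2464]
tool_rot: [3.14, -0.008, -0.205]
force: [-6.1, -6.3, 35.1]
finger_gap: -0.0
gripper_force: 15.8
```

```bash
python3 -c "
from h import *
o,R,_=fr(RIG);s=r.get_state();print(s['force'],s['tool_rot'],(s['position']-[0,0,.073]-o)@R)"
```

```text
[-6.14869396 -6.28990721 35.1431639 ] [ 3.14034715 -0.00800356 -0.20519084] [-0.05380666  0.01383612  0.13312379]
```

Request:
arm_command --moves '[{"jaw": 1,"slide": [0,0,-0.5],"turn": 0},{"jaw": 1,"slide": [0,0,-1],"turn": 0},{"jaw": 1,"slide": [-0.5,0,-0.8],"turn": 0},{"jaw": 1,"slide": [-0.5,0,0],"turn": 0},{"jaw": 1,"slide": [0,0,0],"turn": 0}]'

```text
time: 13.28
position: [0.4743, 0.0747, 0.3326]
tool_rot: [3.141, 0.0, -0.203]
force: [-0.6, -0.2, 1.1]
finger_gap: -0.0001
gripper_force: 0.0
```

```bash
python3 - <<'E'
from h import *
c=cams.camera("wrist");o,R,_=fr(RIG);print(r.get_state()["position"])
cv2.imwrite("pics/w5.png",cv2.resize(c["pixels"],(800,500))[...,::-1])
K={l:nets.tip_of(c,l)[0]["position"] for l in("keeper_tip","keeper_hinge")};print(K)
def f(p):
    x,y,f=p;h=np.array([x,y,.127]);t=h+[0,-.077*np.cos(f)+.004*np.sin(f),.077*np.sin(f)+.004*np.cos(f)]
    return np.r_[proj(c,o+R@h)-K["keeper_hinge"],proj(c,o+R@t)-K["keeper_tip"]]
s=least_squares(f,[-.056,.095,.1]);print(s.x,s.fun)
E
python3 m.py pics/junk.png .33 toe_tab kickstand_pivot kickstand_foot
```

```text
[0.47517473 0.07416362 0.33232911]
{'keeper_tip': [309.5, 154.9], 'keeper_hinge': [197.5, 148.4]}
[-0.05478398  0.09571458 -0.30873997] [ 0.23813883  0.29869609 -0.25831051 -0.31960534]
13.575 [0.47601907 0.07346175 0.33213604]
toe_tab {'scene': ([256.0, 226.0], 0.75), 'side': ([277.0, 177.0], 0.69), 'wrist': ([274.0, 241.0], 0.96)}
    [0.468 0.107 0.206] local [-0.118  0.045  0.146] [0.0052, 0.0069, 0.0058]
    [0.466 0.11  0.207] local [-0.122  0.047  0.146] [0.005, 0.005]
    [0.469 0.107 0.199] local [-0.115  0.044  0.139] [0.0028, 0.0028]
    [0.47  0.102 0.214] local [-0.117  0.04   0.154] [0.0041, 0.0041]
kickstand_pivot {'scene': ([295.0, 222.0], 0.6), 'side': ([292.0, 194.0], 0.51), 'wrist': ([427.0, 162.0], 0.64)}
    [0.5   0.002 0.188] local [-0.062 -0.052  0.146] [0.0047, 0.0066, 0.0035]
    [0.504 0.003 0.186] local [-0.058 -0.05   0.145] [0.005, 0.005]
    [0.496 0.001 0.185] local [-0.065 -0.054  0.142] [0.0009, 0.0009]
    [0.502 0.001 0.193] local [-0.062 -0.052  0.151] [0.004, 0.004]
kickstand_foot {'scene': ([240.0, 221.0], 0.69), 'side': ([281.0, 175.0], 0.52), 'wrist': ([199.0, 226.0], 0.78)}
    [0.489 0.149 0.204] local [-0.106  0.09   0.148] [0.0036, 0.0006, 0.0038]
    [0.49  0.152 0.204] local [-0.106  0.093  0.148] [0.0011, 0.0011]
    [0.49  0.149 0.204] local [-0.105  0.09   0.148] [0.0037, 0.0037]
    [0.489 0.145 0.206] local [-0.106  0.086  0.15 ] [0.0011, 0.0011]
```

View pics/w5.png

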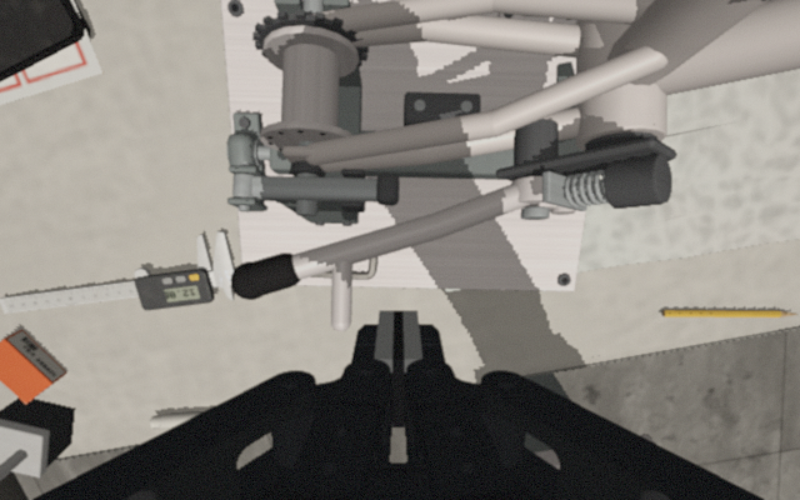

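The keeper lies closed between its cheeks, with its tab at about (388,188). Next is the toe tab, at (342,290).

```bash
python3 -c "
from h import *
x=-.115
plan([(x,.041,.165),(x,.041,.148),(x,.037,.12),(x,.024,.094),(x,.005,.073),(x,-.011,.062),(x,-.025,.055)])"
```

```text
(-0.115, 0.041, 0.165) [0.476 0.102 0.296] shift [-0.13 -0.69  0.91]
(-0.115, 0.041, 0.148) [0.471 0.103 0.28 ] shift [-0.14 -0.    0.4 ]
(-0.115, 0.037, 0.12) [0.461 0.101 0.254] shift [-0.23  0.1   0.66]
(-0.115, 0.024, 0.094) [0.45  0.09  0.229] shift [-0.21  0.32  0.61]
(-0.115, 0.005, 0.073) [0.44  0.073 0.209] shift [-0.17  0.47  0.5 ]
(-0.115, -0.011, 0.062) [0.433 0.058 0.199] shift [-0.09  0.4   0.26]
(-0.115, -0.025, 0.055) [0.428 0.044 0.192] shift [-0.06  0.35  0.17]
```

Request:
arm_command --moves '[{"jaw": 1,"slide": [-0.1,-0.7,0],"turn": 0},{"jaw": 1,"slide": [-0.05,0,0.8],"turn": 0},{"jaw": 1,"slide": [-0.12,0,0.5],"turn": 0},{"jaw": 1,"slide": [-0.12,0.05,0.33],"turn": 0},{"jaw": 1,"slide": [-0.12,0.05,0.33],"turn": 0},{"jaw": 1,"slide": [-0.1,0.16,0.3],"turn": 0},{"jaw": 1,"slide": [-0.1,0.16,0.3],"turn": 0},{"jaw": 1,"slide": [-0.08,0.23,0.25],"turn": 0}]'

```text
time: 15.02
position: [0.4444, 0.0812, 0.2195]
tool_rot: [3.141, 0.001, -0.205]
force: [0.1, -0.0, 1.1]
finger_gap: -0.0001
gripper_force: 0.5
```

Request:
arm_command --moves '[{"jaw": 1,"slide": [-0.08,0.23,0.25],"turn": 0},{"jaw": 1,"slide": [-0.05,0.2,0.13],"turn": 0},{"jaw": 1,"slide": [-0.05,0.2,0.13],"turn": 0},{"jaw": 1,"slide": [-0.06,0.35,0.17],"turn": 0},{"jaw": 1,"slide": [0,0,0],"turn": 0}]'

```text
time: 15.65
position: [0.427, 0.0444, 0.1926]
tool_rot: [3.141, 0.001, -0.207]
force: [0.2, 0.1, -0.1]
finger_gap: -0.0
gripper_force: 0.0
```

```bash
python3 m.py pics/w6.png .33 toe_tab kickstand_foot tube_top keeper_tip
```

```text
15.8 [0.42785799 0.045982   0.19309622]
toe_tab {'wrist': ([417.0, 262.0], 0.83)}
kickstand_foot {'side': ([268.0, 226.0], 0.68), 'wrist': ([407.0, 246.0], 0.72)}
    [ 0.411 -0.003  0.076] local [-0.107 -0.075  0.012] [0.0027, 0.0027]
tube_top {'side': ([324.0, 170.0], 0.62)}
keeper_tip {'side': ([293.0, 190.0], 0.43)}
```

View pics/w6.png

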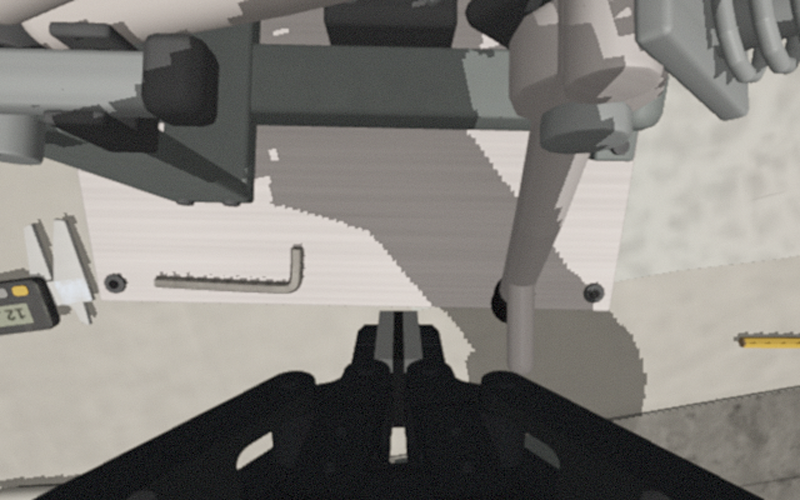

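The kickstand has snapped home: the foot works out at about 1.73 rad and the peg is at (520,325). Next I go above the tube top with the jaw open.

```bash
python3 -c "
from h import *
plan([(0,-.095,.268)],tip=.054); print(go([.596,-.062,.42]))"
```

```text
(0, -0.095, 0.268) [ 0.588 -0.06   0.338] shift [ 4.46  1.78 -3.61]
[ 4.67  1.78 -5.67]
```

Request:
arm_command --moves '[{"jaw": 1,"slide": [-0.1,0,-1],"turn": 0},{"jaw": 1,"slide": [0,0,-1],"turn": 0},{"jaw": 0,"slide": [0,0,-1],"turn": 0},{"jaw": 0,"slide": [0,0,-1],"turn": 0},{"jaw": 0,"slide": [0,0,-1],"turn": 0},{"jaw": 0,"slide": [0,0,-0.7],"turn": 0},{"jaw": 0,"slide": [0.9,0.36,0],"turn": 0},{"jaw": 0,"slide": [0.9,0.36,0],"turn": 0},{"jaw": 0,"slide": [0.9,0.36,0],"turn": 0},{"jaw": 0,"slide": [0.9,0.36,0],"turn": 0},{"jaw": 0,"slide": [0.9,0.34,0],"turn": 0},{"jaw": 0,"slide": [0,0,0],"turn": 0},{"jaw": 0,"slide": [0,0,0],"turn": 0}]'

```text
time: 18.02
position: [0.5851, -0.0593, 0.4208]
tool_rot: [-3.141, 0.001, -0.204]
force: [0.2, 0.2, 0.3]
finger_gap: 0.0851
gripper_force: 0.0
```

```bash
python3 m.py pics/w7.png .33 tube_top kickstand_foot keeper_tip; python3 -c "
from h import *
plan([(0,-.095,.268)],tip=.054)"
```

```text
18.175 [ 0.58480734 -0.0589937   0.42155887]
tube_top {'side': ([324.0, 172.0], 0.85), 'wrist': ([324.0, 218.0], 0.93)}
    [ 0.596 -0.066  0.293] local [ 0.005 -0.098  0.28 ] [0.0077, 0.0077]
kickstand_foot {'side': ([267.0, 227.0], 0.72), 'wrist': ([303.0, 296.0], 0.79)}
    [ 0.409 -0.001  0.07 ] local [-0.107 -0.073  0.005] [0.0003, 0.0003]
keeper_tip {'scene': ([270.0, 225.0], 0.54), 'side': ([291.0, 192.0], 0.36)}
    [0.512 0.07  0.17 ] local [-0.059  0.018  0.128] [0.0027, 0.0027]
(0, -0.095, 0.268) [ 0.588 -0.06   0.338] shift [ 0.06 -0.    2.09]
```

View pics/w7.png

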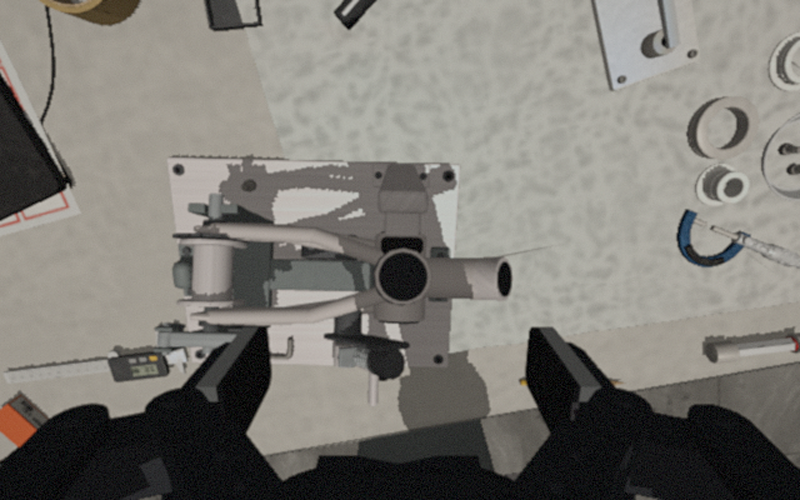

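```bash
python3 -c "
from h import *
c=cams.camera('wrist');o,R,_=fr(RIG);P=o+R@[0,-.095,.285];print(P,proj(c,P),proj(c,P+[.01,0,0]),proj(c,P+[0,.01,0]),r.get_state()['position'])"
```

```text
[ 0.59310133 -0.06156041  0.29962207] [318.8975079  215.74368662] [315.34245843 199.47160121] [302.07634965 219.07845739] [ 0.5854414 -0.0599948  0.4211281]
```

Request:
arm_command --moves '[{"jaw": 0,"slide": [0,0.06,0.7],"turn": 0},{"jaw": 0,"slide": [0,0,0.7],"turn": 0},{"jaw": 0,"slide": [0.02,0,0.65],"turn": 0},{"jaw": 0,"slide": [0,0,0],"turn": 0},{"jaw": 1,"slide": [0,0,0],"turn": 0},{"jaw": 1,"slide": [0,0,0],"turn": 0},{"jaw": 1,"slide": [0,0,0],"turn": 0},{"jaw": 1,"slide": [0,0,0],"turn": 0},{"jaw": 1,"slide": [0,0,0],"turn": 0},{"jaw": 1,"slide": [0,0,0],"turn": 0}]'

```text
time: 19.92
position: [0.5863, -0.0616, 0.3404]
tool_rot: [-3.14, -0.002, -0.205]
force: [0.3, 2.2, 6.1]
finger_gap: 0.0256
gripper_force: 59.5
```

```bash
python3 -c "
from h import *
print(r.get_state()['force'])
R0=fr(RIG,0)[1]
for t in [.25,.2,.15,.1,.05,0]:
  d=.268*np.array([np.sin(t)-np.sin(.33),0,np.cos(t)-np.cos(.33)]);print(t,'tool x',round(d[0]/.04,2),'z',round(-d[2]/.04,3))"
```

```text
[0.32916402 2.20909062 6.14211785]
0.25 tool x -0.51 z -0.153
0.2 tool x -0.84 z -0.228
0.15 tool x -1.17 z -0.286
0.1 tool x -1.5 z -0.328
0.05 tool x -1.84 z -0.353
0 tool x -2.17 z -0.362
```

Request:
arm_command --moves '[{"jaw": 1,"slide": [-0.17,0,-0.05],"turn": 0},{"jaw": 1,"slide": [-0.17,0,-0.05],"turn": 0},{"jaw": 1,"slide": [-0.17,0,-0.05],"turn": 0},{"jaw": 1,"slide": [-0.17,0,-0.04],"turn": 0},{"jaw": 1,"slide": [-0.16,0,-0.035],"turn": 0},{"jaw": 1,"slide": [0,0,0],"turn": 0}]'

```text
time: 20.68
position: [0.5543, -0.0544, 0.3491]
tool_rot: [-3.139, -0.006, -0.205]
force: [4.4, 4.0, 0.3]
finger_gap: 0.0257
gripper_force: 58.9
```

Request:
arm_command --moves '[{"jaw": 1,"slide": [-0.17,0,-0.025],"turn": 0},{"jaw": 1,"slide": [-0.17,0,-0.02],"turn": 0},{"jaw": 1,"slide": [-0.17,0,-0.015],"turn": 0},{"jaw": 1,"slide": [-0.17,0,-0.01],"turn": 0},{"jaw": 1,"slide": [0,0,0],"turn": 0}]'

```text
time: 21.3
position: [0.528, -0.0485, 0.3531]
tool_rot: [-3.138, -0.008, -0.204]
force: [3.9, 5.3, 5.3]
finger_gap: 0.0259
gripper_force: 59.7
```

Request:
arm_command --moves '[{"jaw": 1,"slide": [-0.17,0,-0.015],"turn": 0},{"jaw": 1,"slide": [-0.17,0,-0.01],"turn": 0},{"jaw": 1,"slide": [-0.17,0,-0.005],"turn": 0},{"jaw": 1,"slide": [-0.17,0,0],"turn": 0},{"jaw": 1,"slide": [0,0,0],"turn": 0},{"jaw": 1,"slide": [0,0,0],"turn": 0}]'

```text
time: 22.05
position: [0.5018, -0.0425, 0.3544]
tool_rot: [-3.138, -0.008, -0.203]
force: [3.4, 6.2, 6.5]
finger_gap: 0.0258
gripper_force: 60.5
```

```bash
python3 m.py pics/w8.png 0 tube_top fork_seat kickstand_foot keeper_tip; python3 -c "
from h import *
plan([(0,-.095,.268)],0,tip=.054);print(r.get_state()['force'])
c=cams.camera('side');cv2.imwrite('pics/s8.png',cv2.resize(c['pixels'][130:280,220:380],(640,600),interpolation=cv2.INTER_CUBIC)[...,::-1])"
```

```text
22.2 [ 0.50183009 -0.04250706  0.35442581]
tube_top {'side': ([295.0, 168.0], 0.61), 'wrist': ([318.0, 299.0], 0.72)}
    [ 0.506 -0.043  0.309] local [ 0.003 -0.095  0.279] [0.0034, 0.0034]
fork_seat {'scene': ([256.0, 231.0], 0.94), 'side': ([293.0, 190.0], 0.89), 'wrist': ([126.0, 191.0], 0.82)}
    [0.532 0.115 0.147] local [-0.003  0.065  0.117] [0.0047, 0.0058, 0.0047]
    [0.527 0.114 0.15 ] local [-0.008  0.063  0.12 ] [0.004, 0.004]
    [0.536 0.115 0.141] local [-0.     0.066  0.111] [0.0021, 0.0021]
    [0.533 0.113 0.152] local [-0.002  0.063  0.122] [0.0044, 0.0044]
kickstand_foot {'side': ([267.0, 233.0], 0.72)}
keeper_tip {'scene': ([272.0, 234.0], 0.56), 'side': ([264.0, 235.0], 0.51), 'wrist': ([178.0, 264.0], 0.74)}
    [0.445 0.066 0.102] local [-0.079 -0.     0.072] [0.0699, 0.1003, 0.0457]
    [0.435 0.033 0.103] local [-0.082 -0.035  0.073] [0.0822, 0.0822]
    [0.473 0.074 0.17 ] local [-0.053  0.013  0.14 ] [0.0059, 0.0059]
    [ 0.399  0.199 -0.072] local [-0.151  0.121 -0.102] [0.0164, 0.0164]
(0, -0.095, 0.268) [ 0.503 -0.043  0.352] shift [0.02 0.   0.06]
[4.00025456 6.80108153 5.75185169]
```

View pics/s8.png

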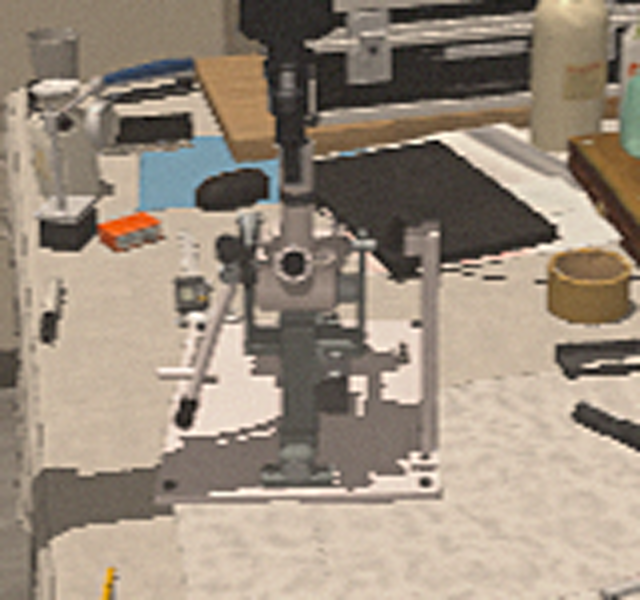

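The frame stands upright in the jaws at (295,150), off the rest post. The stand is down, with its foot at (187,410) clear of the plate. I'll hold briefly, then hand in.

Request:
arm_command --moves '[{"jaw": 1,"slide": [0,0,0],"turn": 0},{"jaw": 1,"slide": [0,0,0],"turn": 0},{"jaw": 1,"slide": [0,0,0],"turn": 0},{"jaw": 1,"slide": [0,0,0],"turn": 0}]'

```text
time: 23.35
position: [0.5019, -0.0425, 0.3544]
tool_rot: [-3.138, -0.008, -0.203]
force: [3.4, 6.0, 6.3]
finger_gap: 0.0253
gripper_force: 60.5
```

```bash
python3 -c "
from h import *
print(r.sign_off())"
```

```text
the job is handed in; nothing more can be done
None
```

I closed the keeper, flipped the kickstand down onto its stop and handed the job in at about 23 s with the gripper holding the frame upright; the camera checks agree, but no verdict came back.

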